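# Shut and latch the parts case

### The job

The small-parts case on the bench has been left open: push its lid over and down with your fingertips until it is fully shut, and only then press both front latches down and in until they lie flush against the case. Grip and lift nothing: the case stays flat on the bench within about 4 cm of where it stands, and the things around it are left alone.

Things in the scene. Friction and masses are not known exactly. Their poses are not given: they have to be found in the camera images.
- case: parts case, loose on the bench, 1.3 to 2 kg: grey tray 170 mm deep (x), 240 wide (y), 44 high, under a black-rimmed lid with a clear pane; 54 high when shut. Origin: centre of the tray's underside. x points from the front (latches, handle) to the rear (hinge), y to the left seen from the front, z up. Handle: sticks out 24 mm at mid-front, 100 mm wide, 18 to 30 mm above the bench
- lid (a joint): lid angle in rad: 0 shut, 1.57 upright, 1.95 rear stop. Hinge along case y, at case x = +89 mm, 44 mm above the bench. Stiff: stays at any angle; 2 to 5 N at its front half move it. Lid 240 mm wide, front edge 174 mm from the hinge; its outer face (facing the rear when the lid is up) lies 10 mm off the plane through the hinge line
- lid_hinge (a point): middle of the lid's hinge line; moves with the case and turns with the lid (x from the lid's front edge to the hinge, z out of the outer face)
- lid_front (a point): middle of the front edge of the lid's outer face, 174 mm from the hinge; turns with the lid
- latch_left (a joint): left latch angle in rad: 0 = home, flush along the case front (lid shut), growing to 1.5 as it swings out. Black flap 34 mm wide, 29 long, centred at case y = +85 mm, hinged on the lid's front edge (hinge 177 mm before the lid's, 50 mm above the bench when shut). Outer face 5 mm off the plane through its hinge line; 4 mm lip along the free edge 8 mm off. Stays where left; 1 to 3 N move it
- latch_right (a joint): right latch angle in rad: 0 = home, flush along the case front (lid shut), growing to 1.5 as it swings out. Black flap 34 mm wide, 29 long, centred at case y = -85 mm, hinged on the lid's front edge (hinge 177 mm before the lid's, 50 mm above the bench when shut). Outer face 5 mm off the plane through its hinge line; 4 mm lip along the free edge 8 mm off. Stays where left; 1 to 3 N move it
- latch_left_edge (a point): middle of the left latch's free edge on its outer side, 29 mm from its hinge; moves with it. A finger pushed level against this edge while the flap stands far out jams and lifts the lid: press the flap down first, then in
- latch_right_edge (a point): the same for the right latch
- screwdriver: bystander: screwdriver 190 mm long lying on the bench to the right of the case, handle towards the front; origin on the bench beneath it
- flux: bystander: white flux bottle 42 mm across, 105 mm high, standing to the left of the case; origin at the centre of its foot
- stock_box: bystander: open yellow stock box 170 x 85 x 60 mm, further left; origin under its centre
- mug: bystander: white mug 80 mm across, 90 mm high, further right; origin at the centre of its foot

How it is judged:
By the outcome, as a careful person would: the job done as asked, in the order asked, and still so for the second after the job is handed in, with the robot touching nothing.
It also fails if it takes over 72 s, if anything falls off the work surface, if the arm or the gripper's body presses on something with over 40 N, if the wrist force passes 120 N, or if a joint passes its speed limit or range.

### The arm

A 6-joint arm with a two-finger parallel gripper is mounted at the origin on the work surface. World frame = base frame: x ahead of the robot, y to its left, z up, the work surface at z = 0. Lengths are in m, angles in rad, forces in N, time in s.
With the tool pointing down it reaches from about 0.275 to 0.85 m from the base axis. Payload 5.2 kg.
Tool frame: the origin (TCP) lies at the very end of the fingers, on their centre line; the grasp point (between the pads) lies 19 mm behind it; x points along the fingers, y is the direction in which the jaws open and shut, and the axes are right-handed (so a half turn about x gives the same grasp; the last joint's range is limited). The gripper opens to 85 mm and grips with 20 to 120 N. Pads are 22 mm wide; open, the fingers measure 114 mm over their backs; the gripper's body (76 mm by 85 mm) begins 54 mm behind the grasp point. The pads swing forward as they close: fully open they stand 13 mm farther back than shut.
Start: joints at [0.933, 0.259, 1.535, -0, 1.348, -0.203], TCP at [0.232, 0.499, 0.231] pointing down, gripper open.
Joint ranges: [-3.14, 3.14], [-0.91, 2.08], [0.19, 2.58], [-1.22, 4.36], [0.22, 2.71], [-3.12, 3.12]. Speed limits (rad/s): [2.57, 2.57, 3.14, 3.14, 3.14, 3.14].

### API

Orientations are given as a unit quaternion [w, x, y, z].
In Python, from rig import sense, grab_frame, camera_model, close_job gives the robot as it stands.
- The arm moves only by the shell command python3 -m pendant 'ROWS' [FORCE]. ROWS is JSON, a list of rows, each an object with "offset": the shift along the tool's x, y, z each as a share of 0.1 m, from -1 to 1, a list of three; "turn": the turn, a rotation vector about the tool's x, y, z each as a share of 1.5 rad, from -1 to 1, a list of three; "gripper": the opening, from 0 (shut) to 1 (fully open). In form: [{"offset": [dx, dy, dz], "turn": [rx, ry, rz], "gripper": gripper}, ...]. A call has 1 to 12 rows; each row is the pose to reach, as a shift and turn from the pose commanded when the call began, along the tool's axes at that moment; what a row does not reach only later rows make up. A row lasts 1/12 s, in which the tool goes at most 41.7 mm and 7.16 degrees, less where a joint would pass 70% of its speed; a pose out of reach is approached as far as the arm can. A call with a number of a shift or a turn outside -1 to 1 is refused whole. A call with a gripper value outside its range is refused whole. The fingers move at their own pace and stop on an object; FORCE is the grip in N (left out, the last holds). Time passes only in rows, so rows that repeat a pose let the fingers close. It gives the time, the measured TCP pose, the force and the opening at its end, in the units of the state.
- sense(): the state, without advancing time (a new reading comes with each control period).
- grab_frame(name): name is "scene" or "top" or "wrist"; returns (picture, depth): 420x560x3 uint8, red, green, blue; 420x560 float32, m along the optical axis (not along the pixel's ray), 0 where there is no reading.
- camera_model(name): a dict with "fx", "fy", "cx", "cy" (pixels), "xyz" and "rotation" of the camera in the world; the wrist camera has in their place "hand_eye" (4x4, takes a point from camera to tool coordinates, whose origin is the TCP and whose axes are the tool frame's). Camera axes: x right, y down, z forward; pixel columns grow to the right and rows downward; lengths in m; the calibration is good to about 2 mm. A picture is of the moment at which its call begins: read the wrist's pose just before it. camera_model takes no time and is no camera call.
- close_job(): hands the job in, once; it reports no verdict.
The state is a dict: "clock": time; "joint_positions": joint angles; "joint_velocities": joint speeds; "tau": joint torques, N m; "eef_pos": TCP position; "tcp_rot": TCP orientation; "contact_force": force on the tool from outside, world axes, zero at the start; "ft_torque": the same for the moment, N m; "finger_gap": opening from 0.0 (shut) to 1.0 (fully open).
Only numpy, scipy, OpenCV 4.12 (cv2) and the standard library are available. Lean on these libraries where they do the work, as an engineer would, in place of code of your own. Each camera call takes 0.05 s, during which the arm holds its last target.

## Working session

There is one attempt and no reset: what is moved stays moved. The work goes in short steps, Python scripts to look and compute and a shell command to move; the robot and the scene stay as the last step left them, time stands still between calls to the robot, and variables do not carry over. Pictures are saved under pics/ and viewed, and the job is handed in when it is done.

```bash
ls; mkdir -p pics
python3 - <<'E'
from rig import *
import cv2
print(sense())
for n in ("scene","top"):
    p,d=grab_frame(n); cv2.imwrite(f"pics/{n}0.png",p[:,:,::-1]); 
    import numpy as np; np.save(f"pics/{n}0.npy",d); print(n,camera_model(n))
print(camera_model("wrist"))
E
```

```text
pics
{'clock': 0.0, 'joint_positions': array([ 9.33189722e-01,  2.59335768e-01,  1.53611391e+00,  3.37906778e-06,
        1.34801049e+00, -2.02793441e-01]), 'joint_velocities': array([-1.66382380e-03,  1.56461768e-04,  8.95814810e-04,  1.77032049e-05,
       -1.74101169e-03, -1.15175378e-03]), 'tau': array([-6.33970212e-04, -4.46032941e+01, -2.90564632e+01, -3.33548014e-04,
        1.16723389e-02,  8.21920793e-06]), 'eef_pos': array([0.23132519, 0.498386  , 0.23046623]), 'tcp_rot': array([ 0.6901908 ,  0.15191935,  0.69073163, -0.15312405]), 'contact_force': array([ 0.2172367 , -0.11221459,  0.01888663]), 'ft_torque': array([-0.05945166, -0.02745316, -0.00830211]), 'finger_gap': 0.9996057425272981}
scene {'fx': 417.6323935853402, 'fy': 417.6323935853402, 'cx': 275.49097405907315, 'cy': 208.65489315105035, 'xyz': array([ 0.96431831, -0.54555328,  0.95859201]), 'rotation': array([-0.30892407,  0.90407629,  0.28211014, -0.08732613])}
top {'fx': 520.245105731957, 'fy': 520.245105731957, 'cx': 274.8342244634883, 'cy': 211.86306931960806, 'xyz': array([0.31581829, 0.01010344, 1.19200169]), 'rotation': array([-0.0865635 ,  0.74127704, -0.66120606,  0.07629975])}
{'fx': 302.43767650983614, 'fy': 302.43767650983614, 'cx': 277.65903424699883, 'cy': 211.19805686223918, 'hand_eye': array([[ 1.38779186e-03, -2.66698362e-01,  9.63779050e-01,
        -1.42444735e-01],
       [ 9.99997675e-01,  1.96092583e-03, -8.97314509e-04,
        -2.04968513e-04],
       [-1.65058693e-03,  9.63778055e-01,  2.66700463e-01,
        -6.78927002e-02],
       [ 0.00000000e+00,  0.00000000e+00,  0.00000000e+00,
         1.00000000e+00]])}
```

View pics/scene0.png

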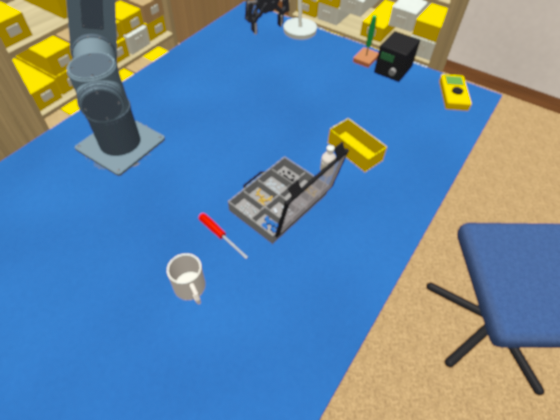

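View pics/top0.png

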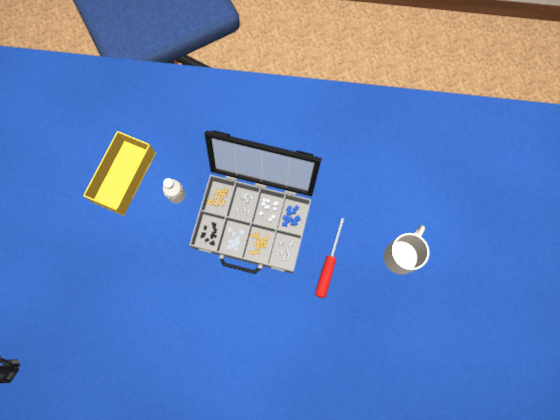

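```bash
cat > h.py <<'E'
import numpy as np,cv2
from scipy.spatial.transform import Rotation as R
from rig import *
def Rq(q): return R.from_quat([q[1],q[2],q[3],q[0]])
def ray(n,u,v):
    c=camera_model(n); d=np.array([(u-c['cx'])/c['fx'],(v-c['cy'])/c['fy'],1.]); return c['xyz'],Rq(c['rotation']).apply(d)
def onz(n,u,v,z):
    o,d=ray(n,u,v); return o+d*(z-o[2])/d[2]
def dep(n,u,v,D): 
    o,d=ray(n,u,v); return o+d*D[v,u]
def proj(n,P):
    c=camera_model(n); q=Rq(c['rotation']).inv().apply(np.asarray(P)-c['xyz']); return np.c_[q[:,0]/q[:,2]*c['fx']+c['cx'],q[:,1]/q[:,2]*c['fy']+c['cy']]
E
python3 - <<'E'
import cv2
a=cv2.imread('pics/top0.png'); cv2.imwrite('pics/top0c.png',cv2.resize(a[120:280,180:360],None,fx=4.4,fy=3.75*4.4/4.4 if 0 else 4.4,interpolation=cv2.INTER_CUBIC)[:600] if 0 else cv2.resize(a[125:275,180:340],None,fx=4,fy=4,interpolation=cv2.INTER_CUBIC))
a=cv2.imread('pics/scene0.png'); cv2.imwrite('pics/scene0c.png',cv2.resize(a[130:260,210:370],None,fx=4.5,fy=4.5,interpolation=cv2.INTER_CUBIC))
E
```

```text
(no output)
```

View pics/top0c.png

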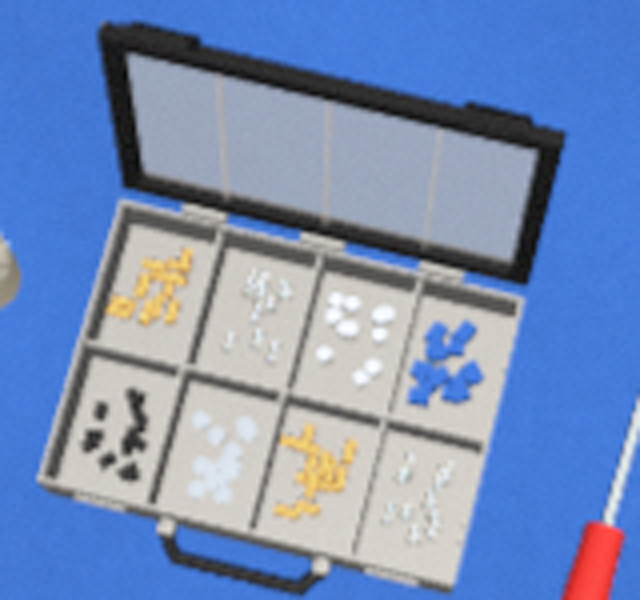

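View pics/scene0c.png

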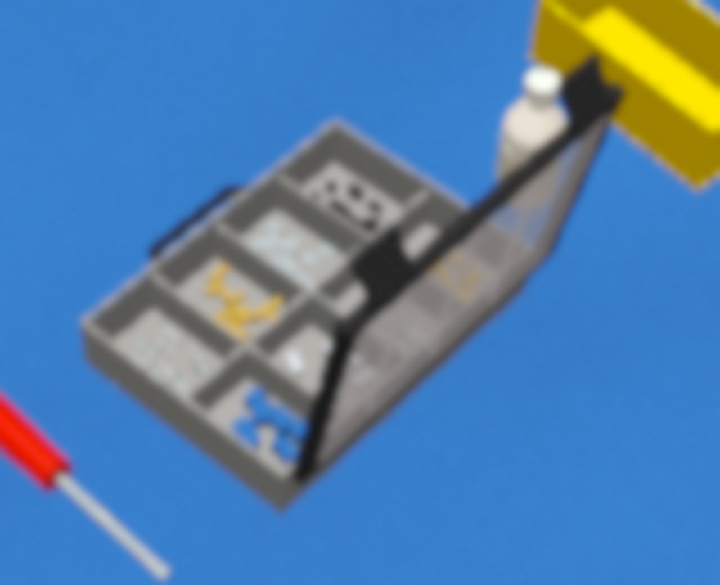

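Run:
```python
from h import *
from scipy.optimize import least_squares
c=np.array([[38,480],[452,590],[524,298],[120,200]])/4+[180,125]-0.375
L=np.array([[-.085,.12,.044],[-.085,-.12,.044],[.085,-.12,.044],[.085,.12,.044]])
def T(p,P):
    return np.c_[np.array(P)[:,:2]@np.array([[np.cos(p[2]),np.sin(p[2])],[-np.sin(p[2]),np.cos(p[2])]])+p[:2],np.array(P)[:,2]]
f=lambda p:(proj('top',T(p,L))-c).ravel()
for P in c: print(onz('top',*P,.044).round(4))
r=least_squares(f,[.4,0,0]); p=r.x; print(p,r.fun.round(2))
# lid inner front corners
lc=np.array([[100,25],[563,133]])/4+[180,125]-0.375
def lid(a,off=.174,h=0.0):
    # plane direction: from hinge forward (-x) when shut; up rotates
    return np.array([[.089-off*np.cos(a)+h*np.sin(a),s*.12,.044+off*np.sin(a)+h*np.cos(a)] for s in(1,-1)])
for a in np.arange(1.3,2,.1): print(a.round(2),(proj('top',T(p,lid(a)))-lc).round(1).tolist(),(proj('top',T(p,lid(a,h=.01)))-lc).round(1).tolist())
D=np.load('pics/top0.npy')
for u,v in [(270,139),(240,135),(300,145),(172,184)]: print(u,v,dep('top',u,v,D).round(3))
s=np.load('pics/scene0.npy')
for cu,cv in [(585,85),(380,270),(460,240)]:
    u,v=int(cu/4.5+210),int(cv/4.5+130); print('sc',u,v,dep('scene',u,v,s).round(3))
print('scene lid corners', [(a,((proj('scene',T(p,lid(a,h=.01)))-[210,130])*4.5).round(0).tolist()) for a in (1.4,1.5,1.6,1.7,1.8)])
```

```text
[0.4878 0.2242 0.044 ]
[ 0.453  -0.0121  0.044 ]
[ 0.6232 -0.0352  0.044 ]
[0.6548 0.2019 0.044 ]
[ 0.55467631  0.09468633 -0.1377144 ] [-0.52  0.3   0.23 -0.44  0.24  0.35  0.06 -0.22]
1.3 [[-11.4, 38.1], [-8.9, 40.4]] [[-10.2, 33.2], [-7.7, 35.4]]
1.4 [[-9.2, 29.5], [-6.8, 31.7]] [[-8.0, 24.7], [-5.5, 26.7]]
1.5 [[-6.9, 21.2], [-4.6, 23.1]] [[-5.6, 16.4], [-3.4, 18.3]]
1.6 [[-4.5, 13.1], [-2.6, 14.8]] [[-3.0, 8.5], [-1.4, 10.2]]
1.7 [[-1.9, 5.4], [-0.6, 6.9]] [[-0.5, 1.1], [0.5, 2.5]]
1.8 [[0.7, -1.8], [1.3, -0.6]] [[2.2, -5.8], [2.3, -4.7]]
1.9 [[3.3, -8.4], [3.0, -7.5]] [[4.8, -12.0], [3.9, -11.3]]
270 139 [ 0.775  0.076 -0.002]
240 135 [0.775 0.15  0.003]
300 145 [0.766 0.002 0.003]
172 184 [0.607 0.271 0.102]
sc 340 148 [0.686 0.165 0.235]
sc 294 190 [ 0.664 -0.011  0.232]
sc 312 183 [0.678 0.048 0.209]
scene lid corners [(1.4, [[543.0, 32.0], [259.0, 266.0]]), (1.5, [[568.0, 45.0], [284.0, 283.0]]), (1.6, [[592.0, 61.0], [309.0, 302.0]]), (1.7, [[616.0, 78.0], [334.0, 323.0]]), (1.8, [[640.0, 98.0], [359.0, 346.0]])]
```

```bash
cat >> h.py <<'E'
CP=np.array([.5547,.0947,-.1377])
def c2w(x,y,z,cp=CP):
    c,s=np.cos(cp[2]),np.sin(cp[2]); return np.array([cp[0]+c*x-s*y,cp[1]+s*x+c*y,z])
def Rt(yaw=CP[2],pitch=0):
    # tool x down, y along case +y ; pitch tilts 
    X=np.array([0,0,-1.]); Y=np.array([-np.sin(yaw),np.cos(yaw),0]); return R.from_matrix(np.c_[X,Y,np.cross(X,Y)])*R.from_rotvec([0,pitch,0])
def go(w,rot=None):
    s=sense(); r=Rq(s['tcp_rot']); 
    print('off',(r.inv().apply(np.asarray(w)-s['eef_pos'])/.1).round(3), 'turn',((r.inv()*rot).as_rotvec()/1.5).round(3) if rot is not None else '')
E
python3 - <<'E'
from h import *
s=sense();r=Rq(s['tcp_rot']).as_matrix();print(r.round(3)); print(Rt().as_matrix().round(3))
go(c2w(.17,0,.31),Rt())
E
```

```text
[[-0.001  0.421  0.907]
 [-0.001  0.907 -0.421]
 [-1.    -0.002 -0.   ]]
[[ 0.     0.137  0.991]
 [ 0.     0.991 -0.137]
 [-1.     0.     0.   ]]
off [-0.794 -1.804  6.259] turn [-0.198 -0.     0.001]
```

```bash
python3 -m pendant '[{"offset":[-0.4,0,0.2],"turn":[-0.1,0,0],"gripper":0},{"offset":[-0.8,-0.1,0.6],"turn":[-0.198,0,0],"gripper":0},{"offset":[-0.8,-0.3,1],"turn":[-0.198,0,0],"gripper":0},{"offset":[-0.8,-0.3,1],"turn":[-0.198,0,0],"gripper":0}]'
python3 -c "
from h import *
go(c2w(.17,0,.31),Rt())"
```

```text
clock: 0.43
eef_pos: [0.3127, 0.4279, 0.3137]
tcp_rot: [0.707, 0.048, 0.704, -0.047]
contact_force: [0.1, -0.5, -0.1]
finger_gap: 0.454
off [ 0.051 -2.977  4.549] turn [ 0.001  0.003 -0.001]
```

```bash
M='x'; python3 -m pendant '[{"offset":[0,-0.3,0.4],"turn":[0,0,0],"gripper":0},{"offset":[0,-0.65,0.8],"turn":[0,0,0],"gripper":0},{"offset":[0,-0.65,1],"turn":[0,0,0],"gripper":0}]'
python3 -m pendant '[{"offset":[0,-0.3,0.4],"turn":[0,0,0],"gripper":0},{"offset":[0,-0.65,0.8],"turn":[0,0,0],"gripper":0},{"offset":[0,-0.65,1],"turn":[0,0,0],"gripper":0}]'
python3 -m pendant '[{"offset":[0,-0.3,0.4],"turn":[0,0,0],"gripper":0},{"offset":[0,-0.65,0.8],"turn":[0,0,0],"gripper":0},{"offset":[0,-0.65,1],"turn":[0,0,0],"gripper":0}]'
python3 -m pendant '[{"offset":[0,-0.3,0.4],"turn":[0,0,0],"gripper":0},{"offset":[0,-0.65,0.8],"turn":[0,0,0],"gripper":0},{"offset":[0,-0.65,1],"turn":[0,0,0],"gripper":0}]'
python3 -c "
from h import *
go(c2w(.17,0,.31),Rt())"
```

```text
clock: 0.68
eef_pos: [0.3997, 0.3489, 0.3115]
tcp_rot: [0.705, 0.048, 0.706, -0.049]
contact_force: [0.1, 1.0, 0.1]
finger_gap: 0.009
clock: 0.93
eef_pos: [0.4904, 0.2704, 0.3113]
tcp_rot: [0.705, 0.049, 0.706, -0.049]
contact_force: [-0.1, 1.0, -0.2]
finger_gap: 0.003
clock: 1.18
eef_pos: [0.5807, 0.192, 0.3111]
tcp_rot: [0.705, 0.049, 0.706, -0.05]
contact_force: [1.1, 0.6, 0.6]
finger_gap: 0.004
clock: 1.43
eef_pos: [0.6709, 0.1136, 0.3109]
tcp_rot: [0.705, 0.049, 0.706, -0.05]
contact_force: [1.8, 0.2, 0.7]
finger_gap: -0.002
off [ 0.009 -0.345  0.576] turn [-0.001 -0.001  0.001]
```

```bash
python3 -m pendant '[{"offset":[0,-0.33,0.4],"turn":[0,0,0],"gripper":0},{"offset":[0,-0.33,0.5],"turn":[0,0,0],"gripper":0},{"offset":[0,-0.33,0.5],"turn":[0,0,0],"gripper":0}]'
python3 -c "
from h import *
go(c2w(.165,0,.17),Rt())
a,_=grab_frame('scene');cv2.imwrite('pics/s1.png',cv2.resize(a[60:260,190:390,::-1],None,fx=3,fy=3))
a,_=grab_frame('wrist');cv2.imwrite('pics/w1.png',a[:,:,::-1])"
```

```text
clock: 1.68
eef_pos: [0.7178, 0.0732, 0.3082]
tcp_rot: [0.704, 0.05, 0.706, -0.051]
contact_force: [-0.3, -0.5, -0.2]
finger_gap: 0.001
off [ 1.382 -0.009  0.008] turn [-0.003 -0.002  0.001]
```

View pics/s1.png

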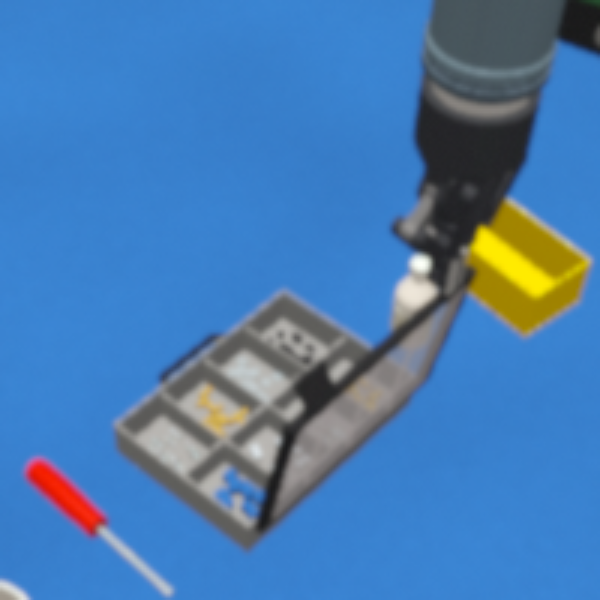

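View pics/w1.png

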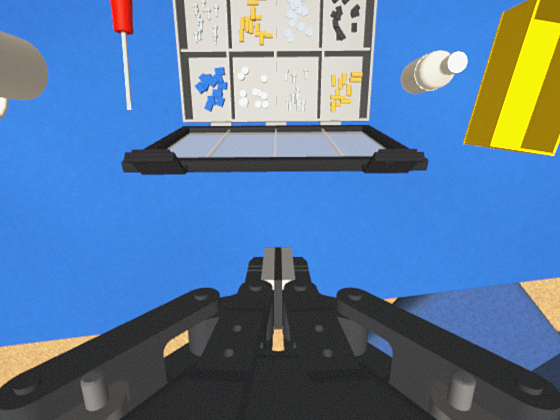

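```bash
python3 -m pendant '[{"offset":[0.35,0,0],"turn":[0,0,0],"gripper":0},{"offset":[0.7,0,0],"turn":[0,0,0],"gripper":0},{"offset":[1,0,0],"turn":[0,0,0],"gripper":0}]'
python3 -m pendant '[{"offset":[0.3,0,0],"turn":[0,0,0],"gripper":0},{"offset":[0.35,0,0],"turn":[0,0,0],"gripper":0},{"offset":[0.35,0,0],"turn":[0,0,0],"gripper":0}]'
python3 -c "
from h import *
def corner(a,r=.155): return .089-r*np.cos(a)+.01*np.sin(a), .044+r*np.sin(a)+.01*np.cos(a)
for a in np.arange(1.7,-.01,-.1):
  x,z=corner(a); print(round(a,2), 'tcp', round(x+.011,4), round(z,4))
go(c2w(.165,0,.17),Rt())"
```

```text
clock: 2.03
eef_pos: [0.7137, 0.0793, 0.2105]
tcp_rot: [0.706, 0.048, 0.705, -0.048]
contact_force: [0.1, 0.3, 0.1]
finger_gap: 0.006
clock: 2.28
eef_pos: [0.7128, 0.079, 0.1742]
tcp_rot: [0.703, 0.048, 0.707, -0.048]
contact_force: [-0.3, -0.7, 0.2]
finger_gap: 0.0
1.7 tcp 0.1299 0.1964
1.6 tcp 0.1145 0.1986
1.5 tcp 0.099 0.1993
1.4 tcp 0.0835 0.1984
1.3 tcp 0.0682 0.196
1.2 tcp 0.0532 0.1921
1.1 tcp 0.0386 0.1867
1.0 tcp 0.0247 0.1798
0.9 tcp 0.0115 0.1716
0.8 tcp -0.0008 0.1622
0.7 tcp -0.0121 0.1515
0.6 tcp -0.0223 0.1398
0.5 tcp -0.0312 0.1271
0.4 tcp -0.0389 0.1136
0.3 tcp -0.0451 0.0994
0.2 tcp -0.0499 0.0846
0.1 tcp -0.0532 0.0694
-0.0 tcp -0.055 0.054
off [ 0.041 -0.061  0.063] turn [ 0.001 -0.004  0.   ]
```

```bash
python3 -m pendant '[{"offset":[0,0,-0.1],"turn":[0,0,0],"gripper":0},{"offset":[-0.03,0,-0.2],"turn":[0,0,0],"gripper":0},{"offset":[-0.06,0,-0.3],"turn":[0,0,0],"gripper":0},{"offset":[-0.1,0,-0.4],"turn":[0,0,0],"gripper":0},{"offset":[-0.14,0,-0.5],"turn":[0,0,0],"gripper":0},{"offset":[-0.16,0,-0.6],"turn":[0,0,0],"gripper":0}]'
python3 -c "
from h import *
go(c2w(.0532,0,.19),Rt())
a,_=grab_frame('scene');cv2.imwrite('pics/s2.png',cv2.resize(a[60:260,190:390,::-1],None,fx=3,fy=3))
a,_=grab_frame('wrist');cv2.imwrite('pics/w2.png',a[:,:,::-1])"
```

```text
clock: 2.78
eef_pos: [0.6562, 0.0861, 0.1952]
tcp_rot: [0.707, 0.049, 0.704, -0.048]
contact_force: [2.0, -0.2, -1.4]
finger_gap: 0.003
off [ 0.05  -0.054 -0.485] turn [ 0.     0.003 -0.   ]
```

View pics/s2.png

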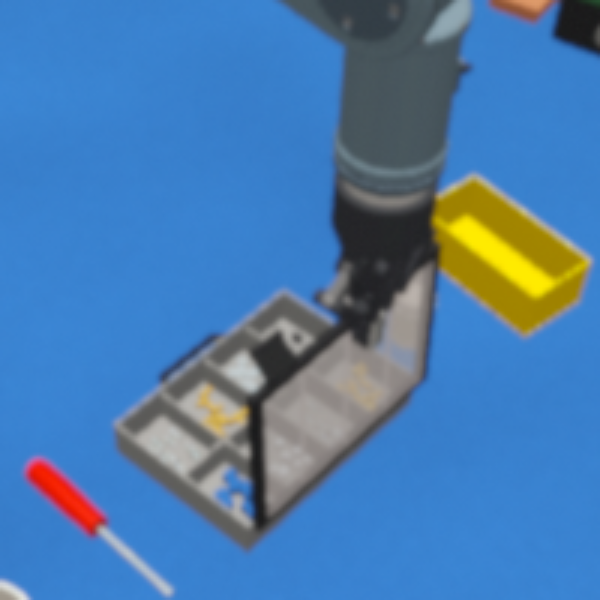

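View pics/w2.png

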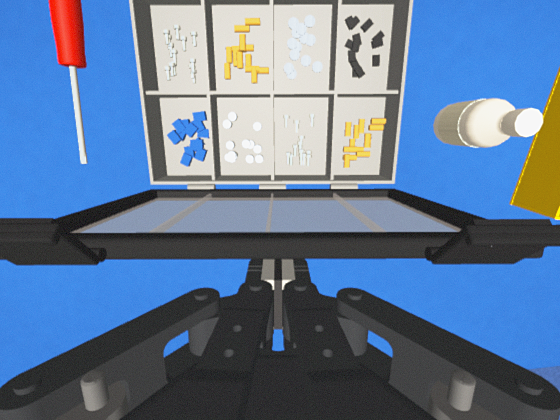

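```bash
python3 -m pendant '[{"offset":[0.01,0,-0.09],"turn":[0,0,0],"gripper":0},{"offset":[0.02,-0.01,-0.17],"turn":[0,0,0],"gripper":0},{"offset":[0.03,-0.02,-0.25],"turn":[0,0,0],"gripper":0},{"offset":[0.04,-0.03,-0.33],"turn":[0,0,0],"gripper":0},{"offset":[0.06,-0.04,-0.41],"turn":[0,0,0],"gripper":0},{"offset":[0.08,-0.05,-0.48],"turn":[0,0,0],"gripper":0},{"offset":[0.11,-0.05,-0.55],"turn":[0,0,0],"gripper":0},{"offset":[0.14,-0.05,-0.62],"turn":[0,0,0],"gripper":0},{"offset":[0.17,-0.05,-0.69],"turn":[0,0,0],"gripper":0},{"offset":[0.20,-0.05,-0.76],"turn":[0,0,0],"gripper":0}]'
python3 -c "
from h import *
def corner(a,r=.15): return .089-r*np.cos(a)+.01*np.sin(a), .044+r*np.sin(a)+.01*np.cos(a)
for a in (.9,.8,.6,.4,.2,0): x,z=corner(a); print(a); go(c2w(x+.011,0,z))
a,_=grab_frame('scene');cv2.imwrite('pics/s3.png',cv2.resize(a[60:260,190:390,::-1],None,fx=3,fy=3))
"
```

```text
clock: 3.72
eef_pos: [0.579, 0.0911, 0.1718]
tcp_rot: [0.705, 0.049, 0.706, -0.049]
contact_force: [1.1, -1.2, -1.5]
finger_gap: 0.002
0.9
off [ 0.04   0.002 -0.1  ] turn 
0.8
off [ 0.132  0.002 -0.219] turn 
0.6
off [ 0.348  0.002 -0.427] turn 
0.4
off [ 0.602  0.002 -0.588] turn 
0.2
off [ 0.882  0.003 -0.695] turn 
0
off [ 1.178  0.003 -0.745] turn
```

View pics/s3.png

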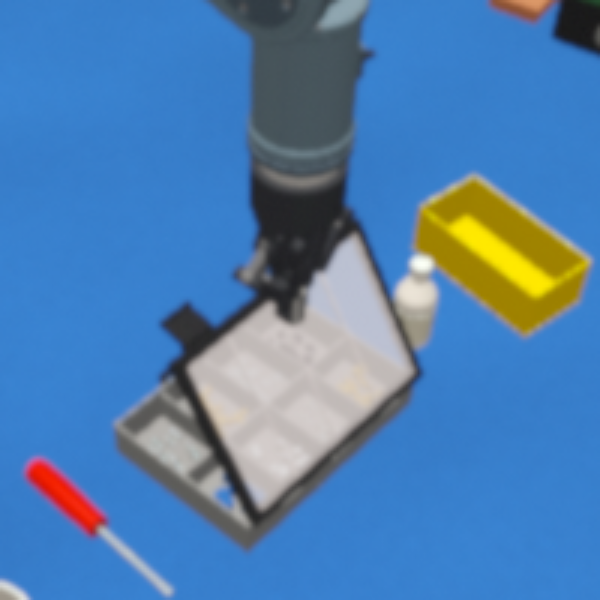

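```bash
python3 -m pendant '[{"offset":[0.04,0,-0.1],"turn":[0,0,0],"gripper":0},{"offset":[0.08,0,-0.16],"turn":[0,0,0],"gripper":0},{"offset":[0.14,0,-0.22],"turn":[0,0,0],"gripper":0},{"offset":[0.24,0,-0.33],"turn":[0,0,0],"gripper":0},{"offset":[0.35,0,-0.43],"turn":[0,0,0],"gripper":0},{"offset":[0.41,0,-0.47],"turn":[0,0,0],"gripper":0},{"offset":[0.47,0,-0.51],"turn":[0,0,0],"gripper":0},{"offset":[0.54,0,-0.55],"turn":[0,0,0],"gripper":0},{"offset":[0.61,0,-0.59],"turn":[0,0,0],"gripper":0},{"offset":[0.74,0,-0.65],"turn":[0,0,0],"gripper":0},{"offset":[0.81,0,-0.67],"turn":[0,0,0],"gripper":0},{"offset":[0.88,0,-0.7],"turn":[0,0,0],"gripper":0}]'
python3 -c "
from h import *
go(c2w(-.055,0,.053))
a,_=grab_frame('scene');cv2.imwrite('pics/s4.png',cv2.resize(a[60:260,190:390,::-1],None,fx=3,fy=3))
"
```

```text
clock: 4.77
eef_pos: [0.5103, 0.1008, 0.0835]
tcp_rot: [0.705, 0.049, 0.706, -0.049]
contact_force: [1.1, -0.1, 0.8]
finger_gap: -0.001
off [ 0.305  0.001 -0.101] turn
```

View pics/s4.png

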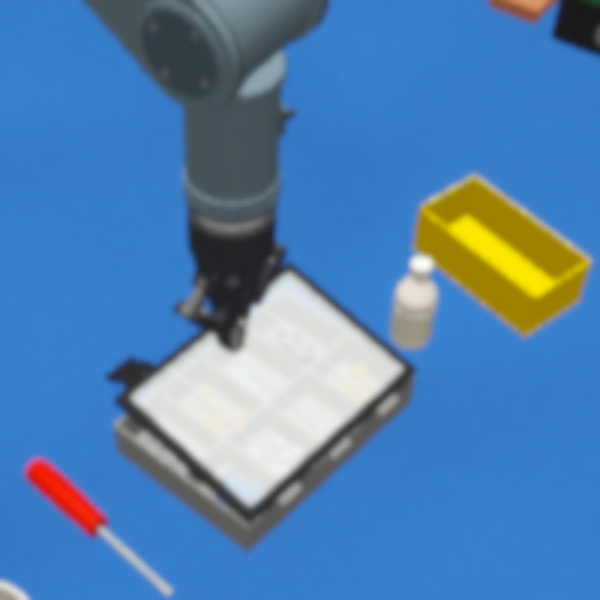

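Lid nearly shut (~0.2 rad). Continue straight down with a little press.

```bash
python3 -m pendant '[{"offset":[0.08,0,-0.04],"turn":[0,0,0],"gripper":0},{"offset":[0.14,0,-0.05],"turn":[0,0,0],"gripper":0},{"offset":[0.2,0,-0.06],"turn":[0,0,0],"gripper":0},{"offset":[0.25,0,-0.06],"turn":[0,0,0],"gripper":0},{"offset":[0.28,0,-0.06],"turn":[0,0,0],"gripper":0}]'
python3 -m pendant '[{"offset":[0.03,0,0],"turn":[0,0,0],"gripper":0},{"offset":[0.04,0,0],"turn":[0,0,0],"gripper":0}]'
```

```text
clock: 5.23
eef_pos: [0.5043, 0.1016, 0.0556]
tcp_rot: [0.705, 0.049, 0.706, -0.049]
contact_force: [-0.2, -1.0, 0.3]
finger_gap: 0.002
clock: 5.4
eef_pos: [0.5045, 0.1016, 0.0538]
tcp_rot: [0.705, 0.049, 0.705, -0.049]
contact_force: [-7.9, -0.7, 25.0]
finger_gap: 0.003
```

```bash
python3 -m pendant '[{"offset":[-0.3,0,0],"turn":[0,0,0],"gripper":0},{"offset":[-0.7,0,-0.2],"turn":[0,0,0],"gripper":0},{"offset":[-1,0,-0.6],"turn":[0,0,0],"gripper":0},{"offset":[-1,0,-1],"turn":[0,0,0],"gripper":0},{"offset":[-1,0,-1],"turn":[0,0,0],"gripper":0}]'
python3 -c "
from h import *
a,D=grab_frame('top');cv2.imwrite('pics/t5.png',cv2.resize(a[125:300,170:340,::-1],None,fx=3.4,fy=3.4,interpolation=2))
cv2.imwrite('pics/t5f.png',a[:,:,::-1])
np.save('pics/t5.npy',D)
a,D=grab_frame('scene');cv2.imwrite('pics/s5.png',cv2.resize(a[120:240,210:350,::-1],None,fx=5,fy=5,interpolation=2))
np.save('pics/s5.npy',D)
s=sense();print(s['eef_pos'],s['tcp_rot'])
a,D=grab_frame('wrist');cv2.imwrite('pics/w5.png',a[:,:,::-1]); np.save('pics/w5.npy',D)
"
```

```text
clock: 5.82
eef_pos: [0.4007, 0.1162, 0.1535]
tcp_rot: [0.705, 0.048, 0.706, -0.048]
contact_force: [-1.8, 0.8, -1.5]
finger_gap: 0.006
[0.40405747 0.11575353 0.15294682] [ 0.70589412  0.04838896  0.70501038 -0.04829462]
```

View pics/t5.png

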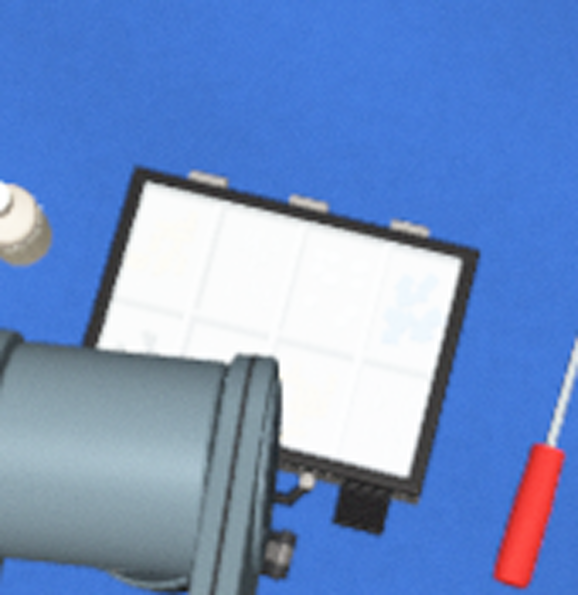

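View pics/s5.png

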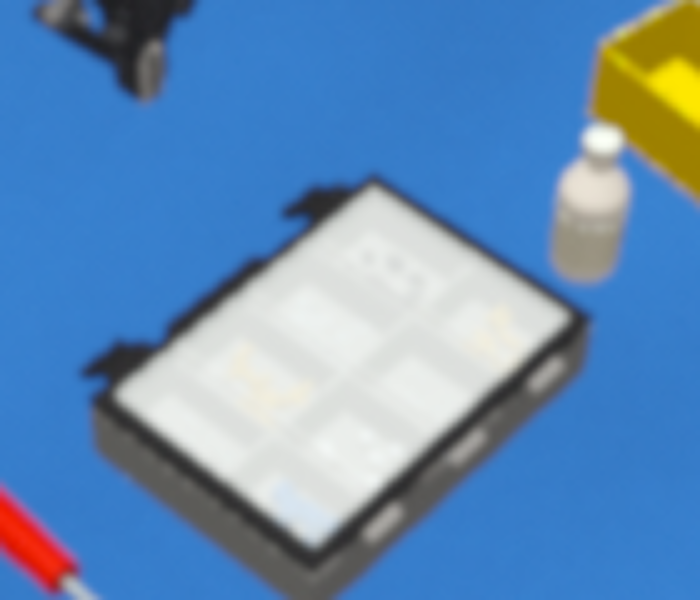

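View pics/w5.png

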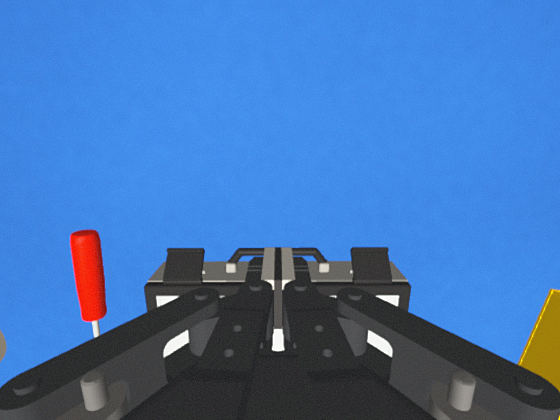

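Run:
```python
from h import *
pts=[(.089,.12,.054),(.089,-.12,.054),(-.085,-.12,.054),(-.085,.12,.054),(-.117,-.068,.05),(-.117,-.102,.05)]
P=np.array([c2w(*p) for p in pts])
print(((proj('top',P)-[170,125])*3.4).round(0).tolist())
print(((proj('scene',P)-[210,120])*5).round(0).tolist())
```

```text
[[135.0, 158.0], [481.0, 244.0], [418.0, 497.0], [61.0, 405.0], [328.0, 526.0], [379.0, 539.0]]
[[597.0, 313.0], [315.0, 567.0], [83.0, 390.0], [370.0, 165.0], [111.0, 314.0], [68.0, 347.0]]
```

```bash
python3 -c "
from h import *
go(c2w(-.121,-.085,.085),Rt())"
```

```text
off [ 0.678 -0.852  0.292] turn [ 0.     0.001 -0.   ]
```

```bash
python3 -m pendant '[{"offset":[0,-0.4,0.1],"turn":[0,0,0],"gripper":0},{"offset":[0.2,-0.7,0.2],"turn":[0,0,0],"gripper":0},{"offset":[0.5,-0.85,0.29],"turn":[0,0,0],"gripper":0},{"offset":[0.68,-0.85,0.29],"turn":[0,0,0],"gripper":0},{"offset":[0.68,-0.85,0.29],"turn":[0,0,0],"gripper":0}]'
python3 -c "
from h import *
go(c2w(-.121,-.085,.012),Rt())
a,D=grab_frame('scene');cv2.imwrite('pics/s6.png',cv2.resize(a[120:240,190:330,::-1],None,fx=5,fy=5,interpolation=2))
a,D=grab_frame('wrist');cv2.imwrite('pics/w6.png',a[:,:,::-1])
"
```

```text
clock: 6.38
eef_pos: [0.4215, 0.026, 0.0807]
tcp_rot: [0.703, 0.05, 0.708, -0.049]
contact_force: [-1.9, -0.4, -0.4]
finger_gap: -0.003
off [0.686 0.013 0.02 ] turn [-0.002 -0.004 -0.   ]
```

View pics/s6.png

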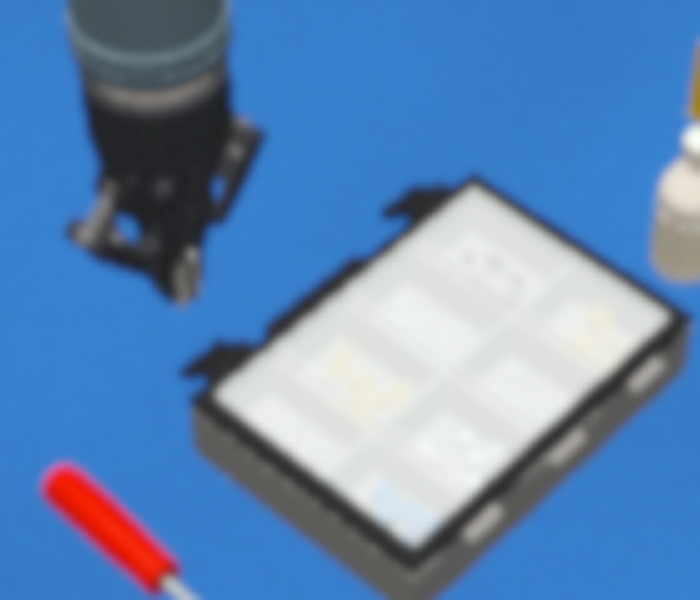

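View pics/w6.png

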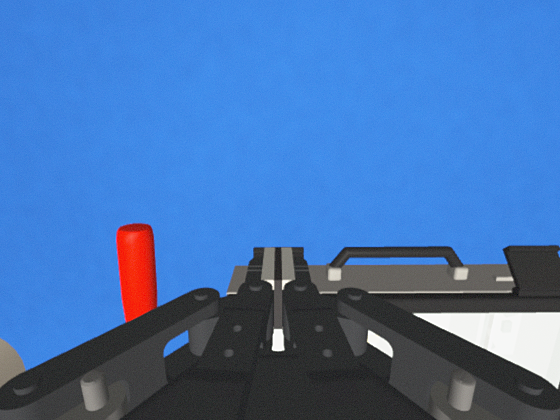

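```bash
python3 -m pendant '[{"offset":[0.08,0.01,0.05],"turn":[0,0,0],"gripper":0},{"offset":[0.16,0.01,0.06],"turn":[0,0,0],"gripper":0},{"offset":[0.24,0.01,0.06],"turn":[0,0,0],"gripper":0},{"offset":[0.3,0.01,0.06],"turn":[0,0,0],"gripper":0},{"offset":[0.35,0.01,0.06],"turn":[0,0,0],"gripper":0}]'
python3 -c "
from h import *
go(c2w(-.121,-.085,.012),Rt())
a,D=grab_frame('scene');cv2.imwrite('pics/s7.png',cv2.resize(a[140:240,190:300,::-1],None,fx=6,fy=6,interpolation=2))
"
```

```text
clock: 6.9
eef_pos: [0.4283, 0.0277, 0.0486]
tcp_rot: [0.705, 0.048, 0.706, -0.048]
contact_force: [-1.3, -0.5, 0.4]
finger_gap: -0.001
off [ 0.366 -0.013 -0.05 ] turn [ 0. -0. -0.]
```

View pics/s7.png

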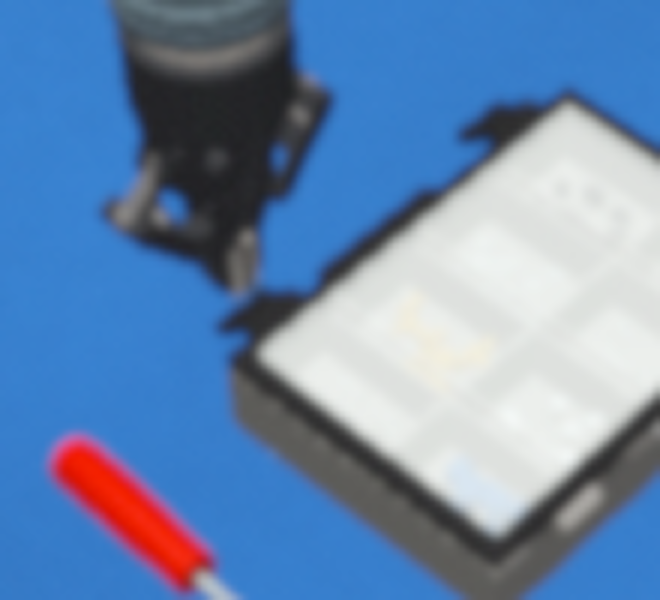

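```bash
python3 -m pendant '[{"offset":[0.06,0,0],"turn":[0,0,0],"gripper":0},{"offset":[0.12,0,0],"turn":[0,0,0],"gripper":0},{"offset":[0.2,0,0],"turn":[0,0,0],"gripper":0},{"offset":[0.2,0,0],"turn":[0,0,0],"gripper":0}]'
python3 -c "
from h import *
go(c2w(-.121,-.085,.012),Rt())
a,D=grab_frame('scene');cv2.imwrite('pics/s8.png',cv2.resize(a[140:240,190:300,::-1],None,fx=6,fy=6,interpolation=2))
a,D=grab_frame('top');cv2.imwrite('pics/t8.png',cv2.resize(a[180:300,170:340,::-1],None,fx=4,fy=4,interpolation=2))
"
```

```text
clock: 7.28
eef_pos: [0.4282, 0.0274, 0.0283]
tcp_rot: [0.705, 0.049, 0.706, -0.049]
contact_force: [0.6, 1.0, -0.9]
finger_gap: 0.001
off [ 0.163 -0.01  -0.049] turn [-0.    -0.001 -0.   ]
```

View pics/s8.png

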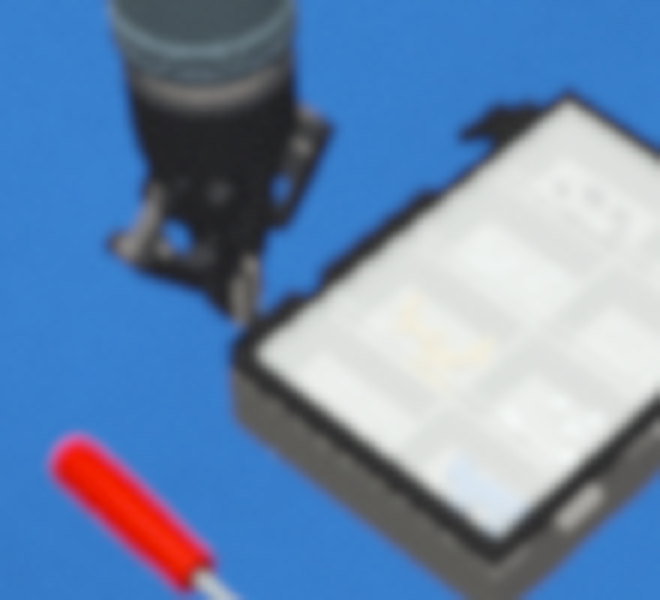

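View pics/t8.png

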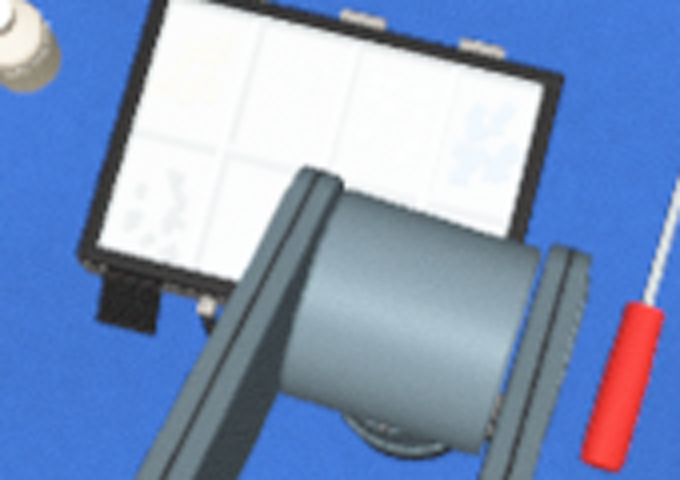

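```bash
python3 -m pendant '[{"offset":[0.08,0,0],"turn":[0,0,0],"gripper":0},{"offset":[0.14,0,0],"turn":[0,0,0],"gripper":0},{"offset":[0.14,0,0.03],"turn":[0,0,0],"gripper":0},{"offset":[0.14,0,0.06],"turn":[0,0,0],"gripper":0},{"offset":[0.14,0,0.08],"turn":[0,0,0],"gripper":0}]'
python3 -m pendant '[{"offset":[0,0,0.01],"turn":[0,0,0],"gripper":0},{"offset":[0,0,0.02],"turn":[0,0,0],"gripper":0}]'
python3 -m pendant '[{"offset":[0,0,0.01],"turn":[0,0,0],"gripper":0},{"offset":[0,0,0.02],"turn":[0,0,0],"gripper":0}]'
```

```text
clock: 7.8
eef_pos: [0.436, 0.0264, 0.0148]
tcp_rot: [0.705, 0.049, 0.706, -0.049]
contact_force: [-1.9, 0.6, -1.4]
finger_gap: -0.001
clock: 7.97
eef_pos: [0.4386, 0.026, 0.0153]
tcp_rot: [0.705, 0.049, 0.706, -0.049]
contact_force: [-3.9, -0.2, -1.0]
finger_gap: 0.003
clock: 8.13
eef_pos: [0.4388, 0.026, 0.0151]
tcp_rot: [0.704, 0.049, 0.707, -0.049]
contact_force: [-7.8, -1.1, 3.8]
finger_gap: -0.002
```

```bash
python3 -m pendant '[{"offset":[0,0,0.01],"turn":[0,0,0],"gripper":0},{"offset":[0,0,0.02],"turn":[0,0,0],"gripper":0}]'
python3 -m pendant '[{"offset":[0,0,-0.15],"turn":[0,0,0],"gripper":0},{"offset":[0,0,-0.4],"turn":[0,0,0],"gripper":0},{"offset":[-0.3,0,-0.5],"turn":[0,0,0],"gripper":0},{"offset":[-0.8,0.2,-0.5],"turn":[0,0,0],"gripper":0},{"offset":[-0.8,0.5,-0.5],"turn":[0,0,0],"gripper":0}]'
python3 -c "
from h import *
go(c2w(-.117,.085,.085),Rt())
a,D=grab_frame('scene');cv2.imwrite('pics/s9.png',cv2.resize(a[140:240,210:320,::-1],None,fx=6,fy=6,interpolation=2))
a,D=grab_frame('wrist');cv2.imwrite('pics/w9.png',a[:,:,::-1])
"
```

```text
clock: 8.3
eef_pos: [0.439, 0.026, 0.015]
tcp_rot: [0.703, 0.049, 0.708, -0.048]
contact_force: [-12.1, -0.6, 8.7]
finger_gap: -0.001
clock: 8.72
eef_pos: [0.4027, 0.0802, 0.0997]
tcp_rot: [0.708, 0.05, 0.702, -0.05]
contact_force: [2.3, 0.7, 0.8]
finger_gap: -0.003
off [0.149 1.204 0.31 ] turn [-0.002  0.005  0.   ]
```

View pics/s9.png

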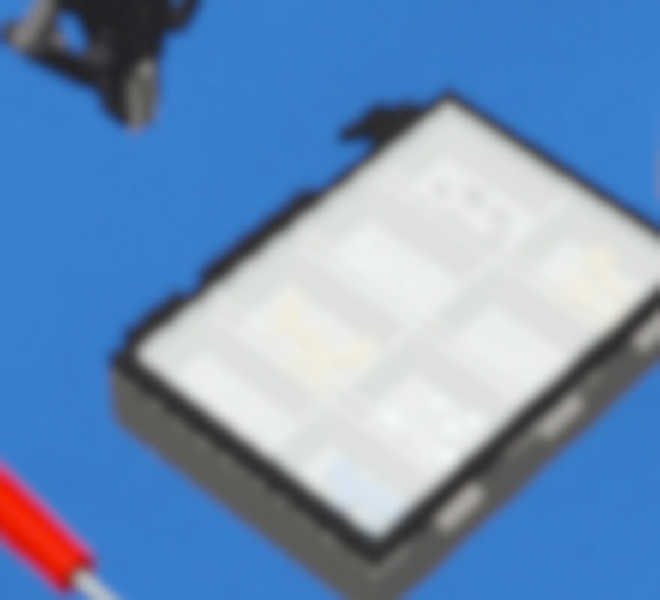

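View pics/w9.png

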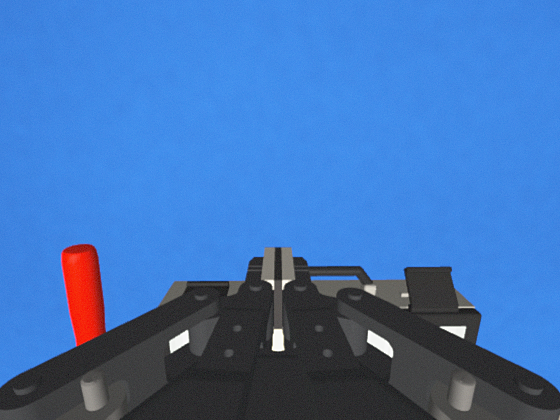

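```bash
python3 -m pendant '[{"offset":[0,0.4,0],"turn":[0,0,0],"gripper":0},{"offset":[0,0.75,0.1],"turn":[0,0,0],"gripper":0},{"offset":[0,1,0.2],"turn":[0,0,0],"gripper":0},{"offset":[0,1,0.25],"turn":[0,0,0],"gripper":0},{"offset":[0,1,0.25],"turn":[0,0,0],"gripper":0}]'
python3 -c "
from h import *
go(c2w(-.117,.085,.06),Rt())"
```

```text
clock: 9.23
eef_pos: [0.4399, 0.178, 0.0951]
tcp_rot: [0.706, 0.048, 0.705, -0.048]
contact_force: [-0.5, -0.2, -1.3]
finger_gap: -0.001
off [0.351 0.183 0.081] turn [ 0.002  0.001 -0.   ]
```

```bash
python3 -m pendant '[{"offset":[0,0.18,0.08],"turn":[0,0,0],"gripper":0},{"offset":[0.1,0.18,0.08],"turn":[0,0,0],"gripper":0},{"offset":[0.25,0.18,0.08],"turn":[0,0,0],"gripper":0},{"offset":[0.25,0.18,0.08],"turn":[0,0,0],"gripper":0}]'
python3 -c "
from h import *
go(c2w(-.117,.085,.014),Rt())
a,D=grab_frame('scene');cv2.imwrite('pics/s10.png',cv2.resize(a[120:220,210:320,::-1],None,fx=6,fy=6,interpolation=2))
a,D=grab_frame('wrist');cv2.imwrite('pics/w10.png',a[:,:,::-1])
"
```

```text
clock: 9.57
eef_pos: [0.4462, 0.1925, 0.0675]
tcp_rot: [0.704, 0.048, 0.707, -0.049]
contact_force: [-1.3, 0.0, -0.7]
finger_gap: -0.002
off [0.535 0.031 0.041] turn [-0.    -0.003  0.001]
```

View pics/s10.png

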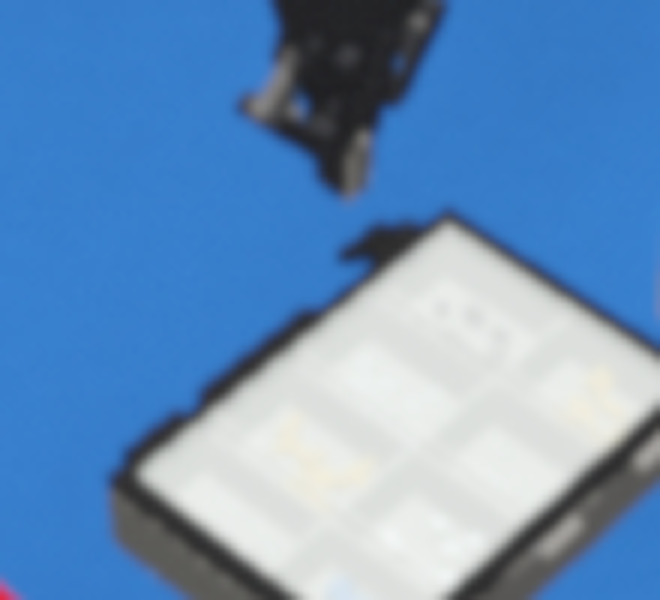

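View pics/w10.png

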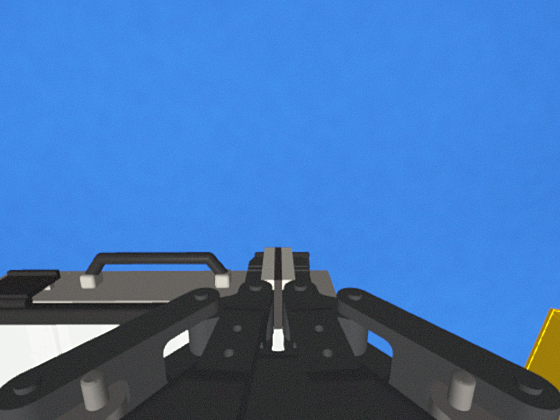

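```bash
python3 -m pendant '[{"offset":[0.1,0.03,0.04],"turn":[0,0,0],"gripper":0},{"offset":[0.18,0.03,0.04],"turn":[0,0,0],"gripper":0},{"offset":[0.26,0.03,0.04],"turn":[0,0,0],"gripper":0},{"offset":[0.34,0.03,0.04],"turn":[0,0,0],"gripper":0},{"offset":[0.42,0.03,0.04],"turn":[0,0,0],"gripper":0},{"offset":[0.53,0.03,0.04],"turn":[0,0,0],"gripper":0},{"offset":[0.53,0.03,0.06],"turn":[0,0,0],"gripper":0}]'
python3 -c "
from h import *
go(c2w(-.1055,.085,.014),Rt())
a,D=grab_frame('scene');cv2.imwrite('pics/s11.png',cv2.resize(a[120:220,210:320,::-1],None,fx=6,fy=6,interpolation=2))
"
```

```text
clock: 10.25
eef_pos: [0.4532, 0.196, 0.0153]
tcp_rot: [0.704, 0.048, 0.707, -0.049]
contact_force: [0.0, -0.1, -0.5]
finger_gap: -0.003
off [ 0.012 -0.014  0.09 ] turn [ 0.    -0.003  0.001]
```

View pics/s11.png

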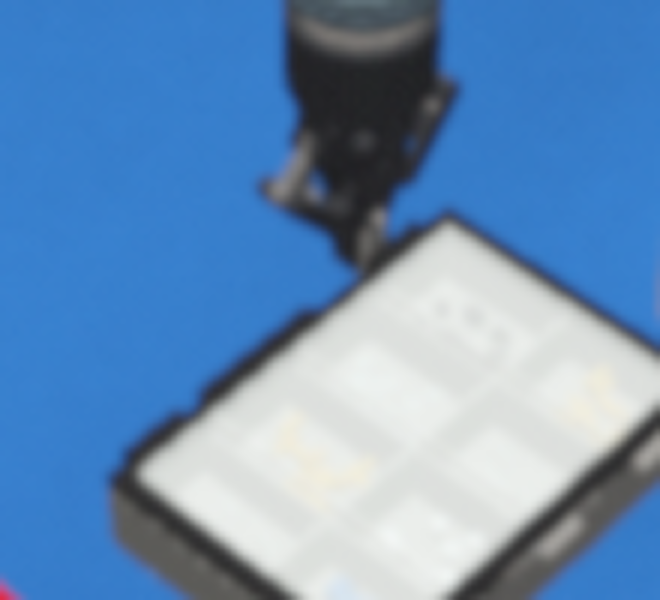

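The left flap has swung down in front of the case; now I push it in.

```bash
python3 -m pendant '[{"offset":[0,0,0.03],"turn":[0,0,0],"gripper":0},{"offset":[0,0,0.06],"turn":[0,0,0],"gripper":0},{"offset":[0,0,0.09],"turn":[0,0,0],"gripper":0},{"offset":[0,0,0.11],"turn":[0,0,0],"gripper":0}]'
python3 -m pendant '[{"offset":[0,0,0.015],"turn":[0,0,0],"gripper":0},{"offset":[0,0,0.03],"turn":[0,0,0],"gripper":0}]'
python3 -m pendant '[{"offset":[0,0,0.01],"turn":[0,0,0],"gripper":0},{"offset":[0,0,0.02],"turn":[0,0,0],"gripper":0}]'
```

```text
clock: 10.63
eef_pos: [0.4623, 0.1952, 0.0168]
tcp_rot: [0.703, 0.049, 0.708, -0.049]
contact_force: [-13.9, 5.0, 7.9]
finger_gap: -0.002
clock: 10.8
eef_pos: [0.4629, 0.1951, 0.0167]
tcp_rot: [0.701, 0.049, 0.71, -0.049]
contact_force: [-16.6, 6.4, 10.6]
finger_gap: 0.003
clock: 10.97
eef_pos: [0.4657, 0.195, 0.0169]
tcp_rot: [0.702, 0.049, 0.709, -0.049]
contact_force: [-12.8, 5.6, 6.4]
finger_gap: 0.001
```

```bash
python3 -m pendant '[{"offset":[0,0,-0.15],"turn":[0,0,0],"gripper":0},{"offset":[0,0,-0.5],"turn":[0,0,0],"gripper":0},{"offset":[-0.3,0,-0.8],"turn":[0,0,0],"gripper":0},{"offset":[-0.8,0,-1],"turn":[0,0,0],"gripper":0},{"offset":[-1,0,-1],"turn":[0,0,0],"gripper":0},{"offset":[-1,0,-1],"turn":[0,0,0],"gripper":0}]'
python3 -c "
from h import *
s=sense();print(s['eef_pos'],s['tcp_rot'])
a,D=grab_frame('wrist');cv2.imwrite('pics/w12.png',a[:,:,::-1]);np.save('pics/w12.npy',D)
a,D=grab_frame('scene');cv2.imwrite('pics/s12.png',cv2.resize(a[120:240,210:350,::-1],None,fx=5,fy=5,interpolation=2))
a,D=grab_frame('top');cv2.imwrite('pics/t12.png',cv2.resize(a[125:300,170:340,::-1],None,fx=3.4,fy=3.4,interpolation=2));np.save('pics/t12.npy',D)
"
```

```text
clock: 11.47
eef_pos: [0.3747, 0.2093, 0.1234]
tcp_rot: [0.709, 0.049, 0.702, -0.047]
contact_force: [1.6, 0.1, 0.7]
finger_gap: 0.001
[0.37473235 0.20931116 0.12342043] [ 0.70934199  0.0494894   0.70156058 -0.04687747]
```

View pics/w12.png

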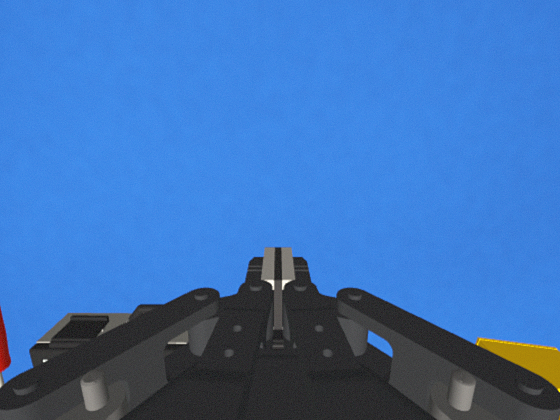

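View pics/s12.png

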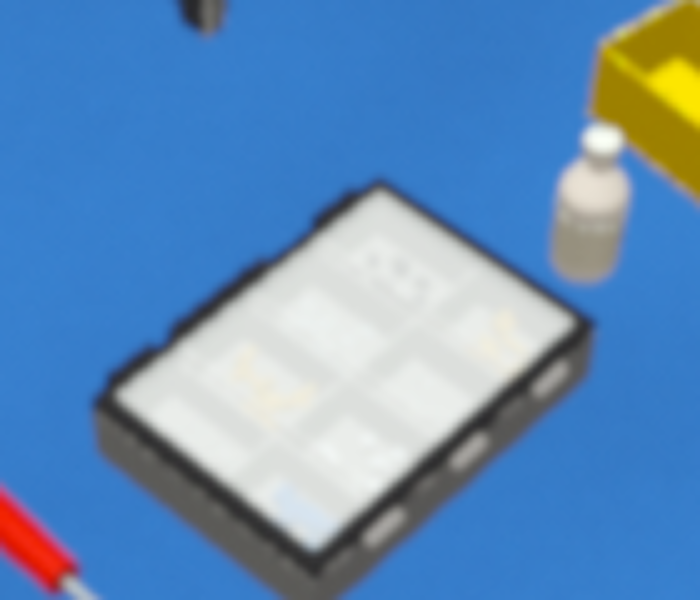

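View pics/t12.png

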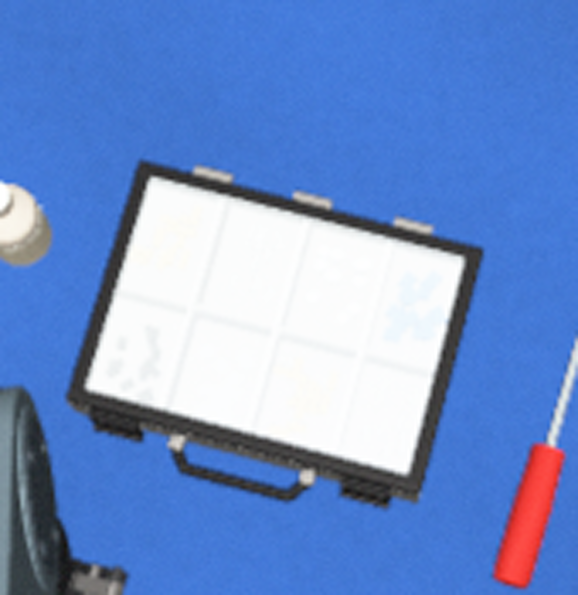

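```bash
python3 -m pendant '[{"offset":[-0.1,-0.2,-0.05],"turn":[0,-0.08,0],"gripper":0},{"offset":[-0.2,-0.4,-0.1],"turn":[0,-0.16,0],"gripper":0},{"offset":[-0.2,-0.6,-0.1],"turn":[0,-0.24,0],"gripper":0},{"offset":[-0.2,-0.8,-0.1],"turn":[0,-0.32,0],"gripper":0},{"offset":[-0.2,-0.95,-0.1],"turn":[0,-0.4,0],"gripper":0},{"offset":[-0.2,-0.95,-0.1],"turn":[0,-0.48,0],"gripper":0},{"offset":[-0.2,-0.95,-0.1],"turn":[0,-0.52,0],"gripper":0},{"offset":[-0.2,-0.95,-0.1],"turn":[0,-0.52,0],"gripper":0}]'
python3 -c "
from h import *
s=sense();print(s['eef_pos'],s['tcp_rot'],s['joint_positions'])
a,D=grab_frame('wrist');cv2.imwrite('pics/w13.png',a[:,:,::-1]);np.save('pics/w13.npy',D)
"
```

```text
clock: 12.28
eef_pos: [0.3482, 0.1048, 0.1437]
tcp_rot: [0.907, 0.026, 0.413, -0.071]
contact_force: [0.7, -0.7, 0.4]
finger_gap: -0.001
[0.34824984 0.10478889 0.14372208] [ 0.90748118  0.02563201  0.41321564 -0.07123021] [ 0.23989369 -0.23866057  2.54458856 -1.03493818  0.30603618 -0.26319095]
```

View pics/w13.png

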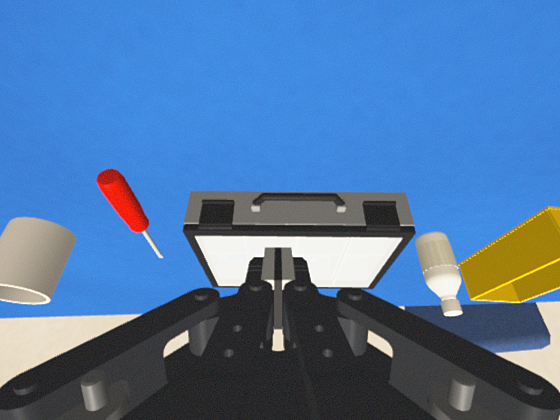

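Run:
```python
from h import *
from scipy.optimize import least_squares
c=camera_model('wrist'); E_=c['hand_eye']; s_pos=np.array([0.34824984,0.10478889,0.14372208]); r=Rq([0.90748118,0.02563201,0.41321564,-0.07123021])
def pw(P):
    t=r.inv().apply(np.asarray(P)-s_pos); q=(t-E_[:3,3])@E_[:3,:3]; return np.c_[q[:,0]/q[:,2]*c['fx']+c['cx'],q[:,1]/q[:,2]*c['fy']+c['cy']]
a=cv2.imread('pics/w13.png'); k=5; x0,y0=185,180
crop=cv2.resize(a[y0:y0+65,x0:x0+240],None,fx=3.3,fy=3.3*1.0,interpolation=cv2.INTER_CUBIC); cv2.imwrite('pics/w13c.png',crop)
for (n,xx) in (('l',355),('r',192)):
    cv2.imwrite(f'pics/w13{n}.png',cv2.resize(a[185:240,xx:xx+60],None,fx=8,fy=8,interpolation=cv2.INTER_CUBIC))
def latch(t,y,l,h): # hinge at x=.089-.177,z=.05 ; flap dir down rotated out by t; h outward
    d=np.array([-np.sin(t),-np.cos(t)]); n=np.array([-np.cos(t),np.sin(t)])
    p=np.array([-.088,.050])+l*d+h*n; return c2w(p[0],y,p[1])
for nm,y in (('L',.085),('R',-.085)):
  for t in (0,.1,.2,.4): print(nm,t,pw([latch(t,y,.029,.008),latch(t,y,0,.005)]).round(1).tolist())
print('tray front bottom/top, lid top', pw([c2w(-.085,y,z) for y in(.12,-.12) for z in(0,.044,.054)]).round(1).tolist())
```

```text
L 0 [[380.2, 197.8], [384.4, 223.3]]
L 0.1 [[381.1, 196.9], [384.5, 223.7]]
L 0.2 [[382.0, 196.3], [384.6, 224.2]]
L 0.4 [[384.0, 195.9], [384.7, 225.2]]
R 0 [[216.7, 197.1], [213.6, 222.3]]
R 0.1 [[216.1, 196.2], [213.5, 222.8]]
R 0.2 [[215.4, 195.6], [213.5, 223.2]]
R 0.4 [[214.1, 195.2], [213.4, 224.2]]
tray front bottom/top, lid top [[406.1, 188.4], [415.6, 222.5], [418.0, 231.0], [189.6, 187.6], [182.2, 221.2], [180.3, 229.6]]
```

View pics/w13l.png

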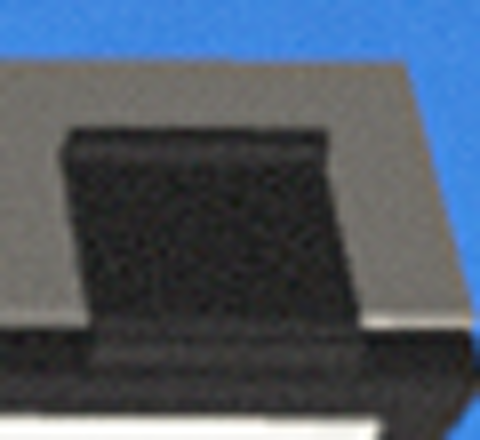

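View pics/w13r.png

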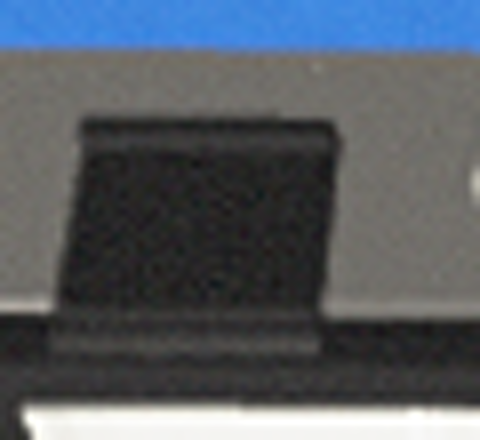

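View pics/w13c.png

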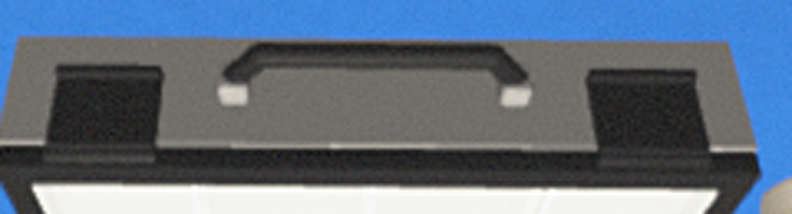

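Run:
```python
from h import *
c=camera_model('wrist'); E_=c['hand_eye']; s_pos=np.array([0.34824984,0.10478889,0.14372208]); r=Rq([0.90748118,0.02563201,0.41321564,-0.07123021])
D=np.load('pics/w13.npy')
def pts(u0,u1,v0,v1):
    v,u=np.mgrid[v0:v1,u0:u1]; d=D[v,u]; m=d>0; u,v,d=u[m],v[m],d[m]
    q=np.c_[(u-c['cx'])/c['fx']*d,(v-c['cy'])/c['fy']*d,d]; t=q@E_[:3,:3].T+E_[:3,3]; w=r.apply(t)+s_pos
    x=w-[CP[0],CP[1],0]; cc,ss=np.cos(CP[2]),np.sin(CP[2]); return np.c_[cc*x[:,0]+ss*x[:,1],-ss*x[:,0]+cc*x[:,1],w[:,2]],v
for n,b in {'flapL':(368,395,205,222),'flapR':(204,231,204,221),'trayMid':(255,340,212,222),'trayL':(398,404,197,220),'trayR':(193,199,196,218),'trayLi':(350,360,197,222),'trayRi':(237,246,196,221),'lipL':(368,393,201,204),'lipR':(207,225,200,203)}.items():
    p,v=pts(*b); A=np.c_[p[:,2]-.035,p[:,1]-p[:,1].mean(),np.ones(len(p))]; k,res,_,_=np.linalg.lstsq(A,p[:,0],rcond=None); print(n,len(p),'slope dx/dz %.3f dx/dy %.3f x@z35 %.4f'%tuple(k),'rms',(A@k-p[:,0]).std().round(4),'z',p[:,2].min().round(3),p[:,2].max().round(3),'y',p[:,1].mean().round(3))
# lid top plane
for n,b in {'lidtopL':(340,395,240,270),'lidtopR':(200,245,240,270),'rim':(220,380,226,230)}.items():
    p,v=pts(*b); A=np.c_[p[:,0],p[:,1],np.ones(len(p))]; k,_,_,_=np.linalg.lstsq(A,p[:,2],rcond=None); print(n,len(p),k.round(4),p.mean(0).round(4) if len(p) else'')
```

```text
flapL 458 slope dx/dz -0.007 dx/dy 0.003 x@z35 -0.0887 rms 0.0006 z 0.024 0.046 y 0.085
flapR 459 slope dx/dz -0.006 dx/dy 0.013 x@z35 -0.0901 rms 0.0006 z 0.025 0.046 y -0.084
trayMid 846 slope dx/dz -0.019 dx/dy 0.009 x@z35 -0.0815 rms 0.0006 z 0.028 0.042 y -0.001
trayL 138 slope dx/dz 0.017 dx/dy 0.200 x@z35 -0.0805 rms 0.001 z 0.008 0.042 y 0.11
trayR 132 slope dx/dz 0.003 dx/dy -0.031 x@z35 -0.0823 rms 0.0006 z 0.01 0.038 y -0.11
trayLi 250 slope dx/dz -0.009 dx/dy 0.016 x@z35 -0.0810 rms 0.0006 z 0.008 0.041 y 0.061
trayRi 224 slope dx/dz -0.002 dx/dy 0.002 x@z35 -0.0819 rms 0.0006 z 0.009 0.041 y -0.061
lipL 75 slope dx/dz -0.141 dx/dy 0.007 x@z35 -0.0934 rms 0.0005 z 0.021 0.025 y 0.086
lipR 54 slope dx/dz -0.149 dx/dy -0.011 x@z35 -0.0947 rms 0.0006 z 0.022 0.026 y -0.086
lidtopL 1643 [-0.1325 -0.0928  0.0572] [-0.0261  0.0832  0.0529]
lidtopR 1342 [-0.0694  0.05    0.0565] [-0.0252 -0.0875  0.0539]
rim 637 [-0.5451 -0.0072  0.0043] [-0.0823  0.0011  0.0491]
```

Run:
```python
from h import *
D=np.load('pics/t12.npy')
def cell(cu,cv): return int(round(cu/3.4+170)),int(round(cv/3.4+125))
def at(cu,cv):
    u,v=cell(cu,cv); P=[dep('top',uu,vv,D) for uu in range(u-1,u+2) for vv in range(v-1,v+2)]; return np.median(P,0).round(4)
for n,p in {'rearL':(150,171),'rearM':(305,210),'rearR':(470,251),'frontL':(90,398),'frontM':(245,438),'frontR':(400,478),'leftM':(108,285),'rightM':(448,365)}.items(): print(n,at(*p))
p=np.array([dep('top',u,v,D) for cu in range(150,440,12) for cv in range(230,380,12) for u,v in [cell(cu,cv)]]);A=np.c_[p[:,:2]-p[:,:2].mean(0),np.ones(len(p))];k=np.linalg.lstsq(A,p[:,2],rcond=None)[0];print(k)
```

```text
rearL [0.6524 0.1899 0.0536]
rearM [0.6354 0.0822 0.0544]
rearR [ 0.6202 -0.0289  0.0535]
frontL [0.4944 0.2082 0.0549]
frontM [0.479  0.1031 0.0531]
frontR [ 4.642e-01 -4.000e-04  5.370e-02]
leftM [0.5697 0.2057 0.0552]
rightM [ 0.5457 -0.0232  0.0515]
[-1.36221005 -0.21269181  0.0607723 ]
```

```bash
python3 -c "
from rig import *
print(close_job(), sense()['clock'])"
```

```text
the job is handed in; nothing more can be done
the job is handed in; nothing more can be done
```

The case is shut and both front latches are home; I handed the job in at about 12 s of robot time. I pushed the lid over and down with closed fingertips until it stopped (about 25 N at the end). Then I pressed the right latch down and in, and after it the left.

**Lid:** In the last depth check the lid rim measured 53–55 mm high at the front and rear, against 54 mm when shut.

**Latches:** By depth, both flaps lie within 0.01 rad of parallel to the case front, about 8 mm off it, which matches home. Reading the latch edges by eye in the same wrist picture would also have allowed 0.05–0.1 rad of opening. That reading is much coarser, so I went with the depth fit.

**Case:** It slid about 3–4 mm towards the rear, partly during the left latch push, where the force reached about 20 N. That is well inside the 4 cm allowed.

**Surroundings:** I moved clear of the screwdriver, bottle, box and mug, and they showed no visible change in the pictures. I did not measure them. At hand-in the gripper was clear of everything.

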